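# Roll the clay facing strips home in the spring bed

### The arm

A 6-joint arm with a two-finger parallel gripper is mounted at the origin on the work surface. World frame = base frame: x ahead of the robot, y to its left, z up, the work surface at z = 0. Lengths are in m, angles in degrees, forces in N, time in s.
With the tool pointing down it reaches from about 0.25 to 0.725 m from the base axis. Payload 9.7 kg.
Tool frame: the origin (TCP) lies on the centre line of the jaws, within the pads' length; the fingertips stand 22 mm ahead of it and the grasp point (between the pads) lies 3 mm ahead of it; z points along the fingers, y is the direction in which the jaws open and shut (so a half turn about z gives the same grasp; the last joint's range is limited). The gripper opens to 85 mm and grips with 20 to 120 N. Pads are 22 mm wide; open, the fingers measure 114 mm over their backs; the gripper's body (76 mm by 85 mm) begins 54 mm behind the grasp point. The pads swing forward as they close: fully open they stand 13 mm farther back than shut.
Start: joints at [66.291, 4.979, 10.078, 95.1, 0, 90], TCP at [0.221, 0.504, 0.253] pointing down, gripper open.
Joint ranges: [-179.16, 179.16], [-48.56, 103.87], [-65.8, 70.77], [-126.05, 130.52], [-82.76, 87.17], [-180, 180]. Speed limits (degrees/s): [127.2, 127.2, 147.25, 180, 180, 180].

### API

Orientations are given as [roll, pitch, yaw] about the fixed x, y, z axes, in that order (R = Rz(yaw) Ry(pitch) Rx(roll)).
In Python, from workcell import monitor, eyes, job gives the robot as it stands. The module is installed in compiled form; this text tells all that it offers.
- The arm moves only by the tool drive_tool, never from a script. Its argument "plan" is a list of rows, each a list of 3 entries, a list of its own where there are three numbers: the opening, from 0 (shut) to 1 (fully open), then the shift along the world's x, y, z in m, then the turn about the world's z in degrees. In form: [[gripper, [x, y, z], yaw], ...]. A call has 1 to 10 rows; each row shifts and turns the commanded pose from where the row before left it; what a row does not reach is not made up. A row lasts 1/8 s, in which the tool goes at most 62.5 mm and 10.7 degrees, less where a joint would pass 70% of its speed; a pose out of reach is approached as far as the arm can. A call is refused whole if a number of a shift passes 0.0625 or a number of a turn 10.7, either way. A call with a gripper value outside its range is refused whole. The fingers move at their own pace and stop on an object; "grip_force" is the grip in N (left out, the last holds). Time passes only in rows, so rows that do not move let the fingers close. It gives the time, the measured TCP pose, the force and the opening at its end, in the units of the state.
- monitor.get_obs(): the state, without advancing time (a new reading comes with each control period).
- eyes.camera(name): name is "side" or "top" or "wrist"; returns (picture, depth): 400x640x3 uint8, red, green, blue; 400x640 float32, m along the optical axis (not along the pixel's ray), 0 where there is no reading.
- eyes.camera_params(name): a dict with "fx", "fy", "cx", "cy" (pixels), "dist_coeffs" ([k1, k2, p1, p2, k3] as OpenCV has them; the pictures are not rectified), "extrinsics" (4x4, takes a point from world to camera coordinates); the wrist camera has in their place "mount" (4x4, takes a point from camera to tool coordinates, whose origin is the TCP and whose axes are the flange's). Camera axes: x right, y down, z forward; pixel columns grow to the right and rows downward; lengths in m; the calibration is good to about 2 mm. A picture is of the moment at which its call begins: read the wrist's pose just before it. camera_params takes no time and is no camera call.
- job.job_done(): hands the job in, once; it reports no verdict.
The state is a dict: "time": time; "q": joint angles; "qd": joint speeds; "joint_efforts": joint torques, N m; "ee_pos": TCP position; "tcp_rot": TCP orientation; "wrist_force": force on the tool from outside, world axes, zero at the start; "torque": the same for the moment, N m; "opening": finger opening in m.
Only numpy, scipy, OpenCV 4.12 (cv2) and the standard library are available. Lean on these libraries where they do the work, as an engineer would, in place of code of your own. Each camera call takes 0.05 s, during which the arm holds its last target.

### The job

Take the hand roller out of its cradle and roll it along the sheet of six fired-clay strips on the press bed, leaning on it firmly and steadily with about 14 N, until every strip is pushed home, level with the wooden frame; never lean harder than 22 N, the clay cracks. Press with the roller only, by rolling rather than stamping, then set the roller back upright in its cradle, let go, and leave the other things on the bench where they are.

Things in the scene. Friction and masses are not known exactly. Their poses are not given: they have to be found in the camera images.
- stand: Press bed, fixed to the bench: dark base 230 x 120 x 18 mm carrying a wooden frame 208 x 100 mm. Origin: centre of the base's underside; x along the sheet, the rolling direction. In the frame lies a flat sheet of six plain clay strips, each 28 mm (x) by 64 mm (y), at x = -70, -42, -14, 14, 42, 70 mm, y = 0. Side rails start at y = +-33 mm, end rails at x = +-85 mm.
- first (a point): Point on the base of the stand (18 mm above the bench) straight under the centre of strip 0. Heights: the frame's top edge is 60 to 76 mm above the bench at its middle and slopes along x by up to 0.09 rad, either end up: hidden adjusters, different each time, NOT measured: find them by feel. The strips stand 3 to 4 mm above that edge at first. The bed is sprung: 1 mm per 20 N.
- last (a point): The same point under the centre of strip 5. Resistance: each strip is a tight fit; it yields only to more than 7.5 to 10 N of downward push, and then slowly (at 14 N at 16 to 26 mm/s), and stays where it is left. A roller that bears on two strips shares its force between them. More than 22 N between roller and bed cracks the clay.
- strip0 (a joint): how far the strip at x = -70 mm has been pushed down, m: 0 to 0.0008 at first (4 to 3.2 mm proud of the frame), 0.004 when level with the frame's top edge, where it stops
- strip1 (a joint): the same for the strip at x = -42 mm
- strip2 (a joint): the same for the strip at x = -14 mm
- strip3 (a joint): the same for the strip at x = 14 mm
- strip4 (a joint): the same for the strip at x = 42 mm
- strip5 (a joint): the same for the strip at x = 70 mm
- roller: Hand roller, loose, 0.37 to 0.55 kg in all. Origin: lowest point of the drum; z up along the handle, y along the axle, so it rolls along its x. Dark wooden drum 50 mm across, 44 mm wide, axle 25 mm up, free to turn in a steel fork 57 mm wide (y). Steel crossbar 22 (x) x 90 (y) mm, 56 to 70 mm up. Upright pale wooden handle block 26 (x) x 34 (y) mm, 70 to 128 mm up.
- grip (a point): Middle of the roller's handle, 105 mm above the roller's origin: grip here from above, best with the fingers closing along the roller's x (26 mm)
- drum (a joint): angle the roller's drum has turned about its axle, rad, 0 at the start, either sign; rolling turns it 1 rad per 25 mm
- cradle: Wooden roller cradle, fixed: base 90 x 110 x 12 mm, origin at the centre of its underside. Two uprights at y = +-40 mm (16 mm thick, 64 mm apart inside), tops 70 mm above the bench, each with a notch 29 mm wide (x) between lips 10 mm high. The roller hangs upright by its crossbar ends lying in the notches, drum between the uprights.
- notch (a point): Middle point between the two notches, on the level of their floors, 70 mm above the bench. With the roller seated, its origin is 56 mm below this point (14 mm above the bench) and its axle lies along the cradle's y, either way round.
- mould: white plaster half mould, loose, 100 x 75 x 45 mm, a bystander
- horse_a: clay horse figure, loose, on a 95 x 42 mm plinth, 127 mm tall, a bystander
- horse_b: clay horse figure, loose, on an 86 x 38 mm plinth, 114 mm tall, a bystander
- horse_c: clay horse figure, loose, on a 95 x 42 mm plinth, 127 mm tall, a bystander
- bowl: white bowl, loose, 110 mm across, 50 mm high, a bystander
- brush: brush lying on the bench, loose, a bystander
- tin: plain metal tin, loose, 70 mm across, 90 mm high, a bystander
Things that resemble listed ones, but are neither listed nor needed, are in the scene too. What is shaped like the roller but pink is not meant. Of the things shaped like the cradle, the wooden one is meant.

How it is judged:
By the outcome, as a careful person would: the job done as asked, in the order asked, and still so for the second after the job is handed in, with the robot touching nothing.
It also fails if it takes over 72 s, if anything falls off the work surface, if the arm or the gripper's body presses on something with over 40 N, if the wrist force passes 120 N, or if a joint passes its speed limit or range.

## Working session

There is one attempt and no reset: what is moved stays moved. The work goes in short steps, Python scripts to look and compute and a tool call to move; the robot and the scene stay as the last step left them, time stands still between calls to the robot, and variables do not carry over. Pictures are saved under pics/ and viewed, and the job is handed in when it is done.

Besides the shell and the picture viewer there is one more tool, called as a command line: name --argument value ..., lists and objects as JSON in quotes. drive_tool: Moves the arm, as the interface text tells. Its arguments: {"type":"object","properties":{"plan":{"type":"array","items":{"type":"array"}},"grip_force":{"type":"number"}},"required":["plan"]}

```bash
mkdir -p pics; python3 - <<'E'
from workcell import monitor, eyes, job
import cv2,numpy as np
o=monitor.get_obs(); print(o)
for n in ("side","top"):
    p,d=eyes.camera(n); cv2.imwrite(f"pics/{n}0.png",p[:,:,::-1]); np.savez(f"{n}0.npz",p=p,d=d)
    print(n,eyes.camera_params(n))
print(eyes.camera_params("wrist"))
E
```

```text
{'time': 0.0, 'q': array([ 6.62897496e+01,  5.01022031e+00,  1.00340790e+01,  9.50994465e+01,
       -1.63598414e-03,  9.00001006e+01]), 'qd': array([ 0.02126196, -0.07714745, -0.08351414,  0.06178417, -0.03679739,
        0.08462344]), 'joint_efforts': array([-8.02708400e-04, -5.20377231e+01,  4.64820850e+01,  1.59375777e-02,
       -7.56582449e-05,  8.83763569e-07]), 'ee_pos': array([0.22108665, 0.50338606, 0.25258813]), 'tcp_rot': array([-1.79924412e+02,  1.63611540e-03,  1.56289651e+02]), 'wrist_force': array([ 0.65966045,  0.6081095 , -0.83215399]), 'torque': array([-0.0079597 ,  0.06065424,  0.00135982]), 'opening': 0.08520110463386356}
side {'fx': 450.35084561538224, 'fy': 450.35084561538224, 'cx': 326.72942964116766, 'cy': 187.99968118511308, 'dist_coeffs': array([-0.06729121,  0.        ,  0.        ,  0.        ,  0.        ]), 'extrinsics': array([[ 0.97702447, -0.21230994, -0.01864628, -0.51521164],
       [-0.17545941, -0.75159819, -0.63585702,  0.13021556],
       [ 0.12098425,  0.62451953, -0.7715816 ,  1.36707128],
       [ 0.        ,  0.        ,  0.        ,  1.   
[... 310 characters left out ...]
98098, -0.1556832 ,  0.52542831],
       [ 0.15557907,  0.00706008, -0.98779821,  1.58069784],
       [ 0.        ,  0.        ,  0.        ,  1.        ]])}
{'fx': 305.90297353722866, 'fy': 305.90297353722866, 'cx': 311.3252018691195, 'cy': 198.3006349007364, 'dist_coeffs': array([-0.03806399,  0.        ,  0.        ,  0.        ,  0.        ]), 'mount': array([[ 3.02522372e-05, -9.48025439e-01, -3.18194542e-01,
         8.23025865e-02],
       [ 9.99999996e-01,  5.45783738e-05, -6.75355699e-05,
         6.78779258e-04],
       [ 8.13919789e-05, -3.18194538e-01,  9.48025437e-01,
        -1.20517811e-01],
       [ 0.00000000e+00,  0.00000000e+00,  0.00000000e+00,
         1.00000000e+00]])}
```

View pics/side0.png

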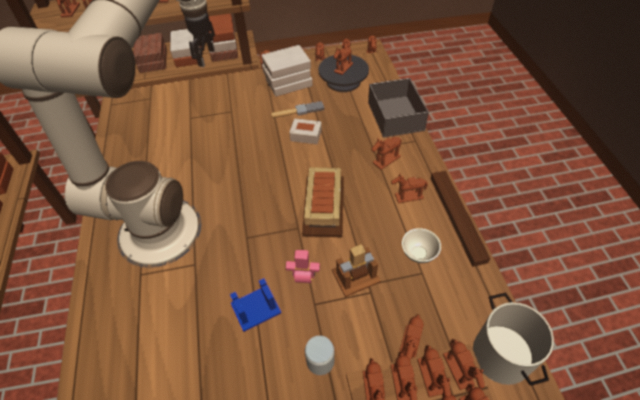

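View pics/top0.png

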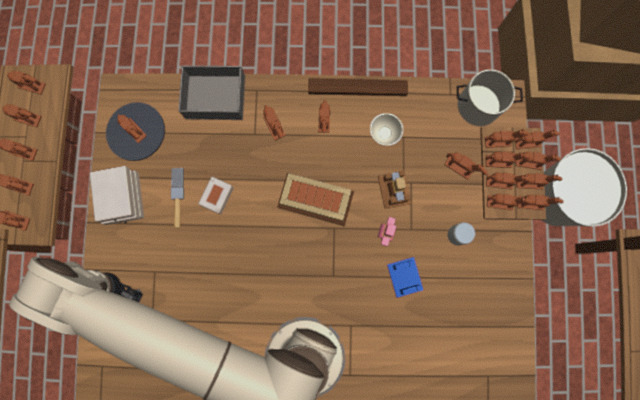

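Candidates: roller at top px (397,187) in the wooden cradle (395,190), versus the pink lookalike (388,231) and the blue cradle (405,277). The bed is at (316,199). I choose the roller at (397,187), the wooden cradle and the bed, and check them in a close crop.

```bash
cat > h.py <<'E'
import numpy as np,cv2
from workcell import monitor, eyes, job
def world(name,d,T=None):
    c=eyes.camera_params(name); K=np.array([[c['fx'],0,c['cx']],[0,c['fy'],c['cy']],[0,0,1]])
    v,u=np.mgrid[0:400,0:640]
    n=cv2.undistortPoints(np.stack([u,v],-1).reshape(-1,1,2).astype(float),K,c['dist_coeffs']).reshape(400,640,2)
    P=np.dstack([n[...,0]*d,n[...,1]*d,d])
    if T is None: T=np.linalg.inv(c['extrinsics'])
    return P@T[:3,:3].T+T[:3,3]
def wristT(o):
    from scipy.spatial.transform import Rotation as R
    T=np.eye(4);T[:3,:3]=R.from_euler('xyz',o['tcp_rot'],degrees=True).as_matrix();T[:3,3]=o['ee_pos']
    return T@eyes.camera_params('wrist')['mount']
E
python3 - <<'E'
from h import *
a=np.load('top0.npz'); p,d=a['p'],a['d']; W=world('top',d)
b=np.load('side0.npz'); Ws=world('side',b['d'])
cv2.imwrite('pics/crop_top.png',cv2.resize(p[150:300,260:440,::-1],None,fx=4,fy=4))
cv2.imwrite('pics/crop_side.png',cv2.resize(b['p'][150:300,270:450,::-1],None,fx=4,fy=4))
print("table",W[330,200],W[250,330],W[200,440],Ws[280,200])
def show(n,W,u,v): print(n,(u,v),W[v,u].round(4))
for u,v in [(397,187),(316,199),(400,184),(388,231),(405,277)]: show('top',W,u,v)
# by region heights
for nm,W_ in(('top',W),('side',Ws)):
    m=(W_[...,2]>0.1)&(W_[...,0]>.3)&(W_[...,0]<.6)&(W_[...,1]>-.3)&(W_[...,1]<0)
    q=W_[m]; print(nm,len(q),q.mean(0) if len(q) else'', q.min(0),q.max(0))
E
```

```text
table [0.15121022 0.19542459 0.61213425] [ 0.34522386 -0.07599608  0.00508597] [ 0.51731668 -0.44056635 -0.00288537] [ 0.11876334 -0.19850252 -0.00095405]
top (397, 187) [ 0.5348 -0.2756  0.135 ]
top (316, 199) [ 0.5013 -0.028   0.0791]
top (400, 184) [ 0.5435 -0.2842  0.1393]
top (388, 231) [ 0.3996 -0.2478  0.1346]
top (405, 277) [ 0.262  -0.3185  0.0169]
top 236 [ 0.47874711 -0.27034282  0.13121067] [ 0.38531168 -0.29886842  0.10043558] [ 0.56213498 -0.24056527  0.14914778]
side 425 [ 0.48340445 -0.27621871  0.12782358] [ 0.38651986 -0.29963822  0.10023847] [ 0.56593963 -0.24003761  0.14736386]
```

View pics/crop_top.png

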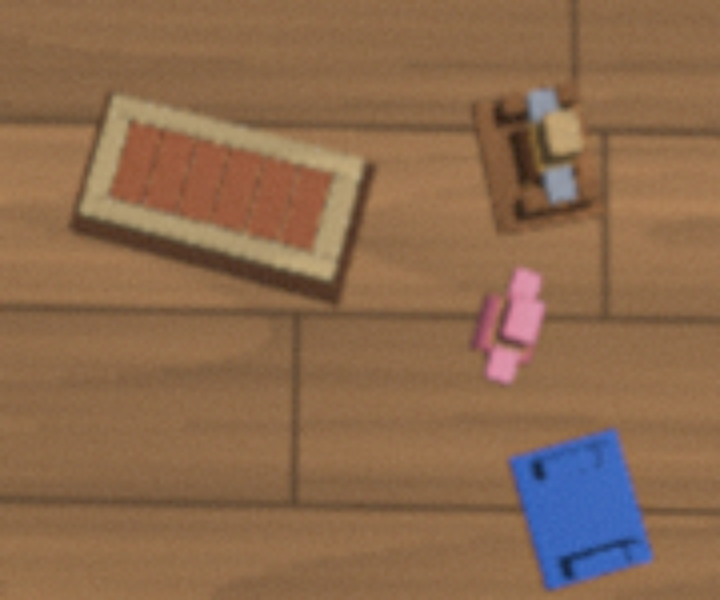

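View pics/crop_side.png

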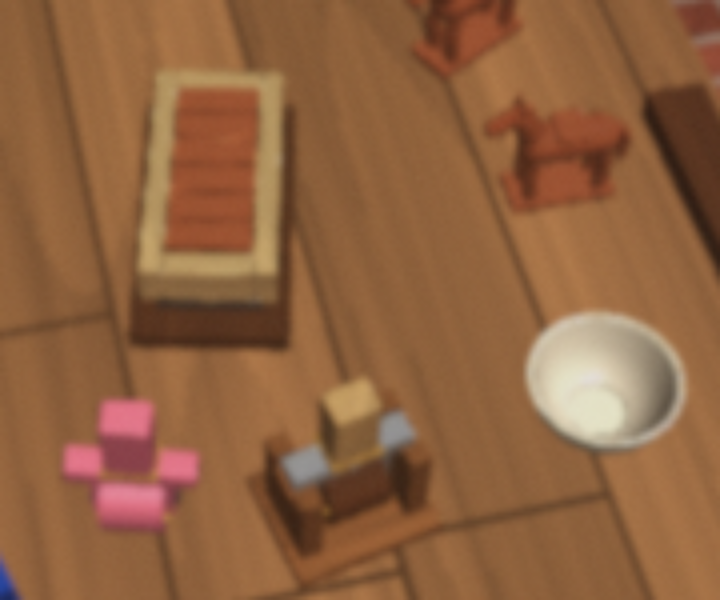

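```bash
python3 - <<'E'
from h import *
a=np.load('top0.npz'); b=np.load('side0.npz')
def rect(q):
    (c,s,ang)=cv2.minAreaRect((q[:,:2]*1000).astype(np.float32)); return np.round(c,1),np.round(s,1),round(ang,1),len(q)
for n,z in(('top',a),('side',b)):
    W=world(n,z['d'])
    def sel(x0,x1,y0,y1,z0,z1): 
        m=(W[...,0]>x0)&(W[...,0]<x1)&(W[...,1]>y0)&(W[...,1]<y1)&(W[...,2]>z0)&(W[...,2]<z1); return W[m]
    print(n,'bench',np.median(sel(.3,.7,-.2,-.15,-.03,.03)[:,2]))
    q=sel(.38,.62,-.17,.13,.045,.1); print('frame',rect(q))
    A=np.c_[q[:,:2]-q[:,:2].mean(0),np.ones(len(q))]; print('plane',np.linalg.lstsq(A,q[:,2],rcond=None)[0], q[:,:2].mean(0))
    print('bed all',rect(sel(.38,.62,-.17,.13,.012,.1)))
    print('handle',rect(sel(.5,.6,-.32,-.22,.115,.16)), sel(.5,.6,-.32,-.22,.115,.16).mean(0))
    print('cross',rect(sel(.45,.62,-.36,-.2,.06,.1)))
    print('cradle',rect(sel(.45,.62,-.36,-.2,.006,.16)))
    print('cradlebase',rect(sel(.45,.62,-.36,-.2,.006,.025)))
E
```

```text
top bench 0.0006518457945221545
frame (array([510.2, -24.5]), array([209.7, 101.5]), 75.3, 2112)
plane [ 0.00709245 -0.07207049  0.07602328] [ 0.50829935 -0.02528185]
bed all (array([516.8, -20.8]), array([299.5, 209.4]), 83.9, 2534)
handle (array([ 545.7, -285.1]), array([33. , 27.4]), 12.8, 114) [ 0.54441356 -0.2838498   0.13881112]
cross (array([ 546.4, -285.7]), array([97.7, 63.5]), 11.2, 325)
cradle (array([ 535.1, -279.5]), array([157.3, 168. ]), 89.6, 1048)
cradlebase (array([ 535.1, -279.5]), array([157.3, 168. ]), 89.6, 472)
side bench 0.0017214199852546574
frame (array([511.4, -23.1]), array([212.9, 100.3]), 75.4, 1879)
plane [-0.01474751 -0.03615378  0.07646919] [ 0.50690576 -0.04204172]
bed all (array([510.4, -27.1]), array([228.4, 120.1]), 75.4, 2525)
handle (array([ 547.8, -284.8]), array([35.7, 27.5]), 13.2, 196) [ 0.54647062 -0.28808722  0.13680925]
cross (array([ 526. , -286.7]), array([144.2,  71.8]), 6.2, 538)
cradle (array([ 534.1, -275.6]), array([148.1, 167.3]), 89.2, 1587)
cradlebase (array([ 534.7, -275.6]), array([148.1, 166.2]), 89.2, 516)
```

drive_tool --plan '[[1,[0.02,-0.055,0.02],-10],[1,[0.03,-0.054,0.02],-10],[1,[0.03,-0.054,0.01],-10],[1,[0.03,-0.054,0.01],-10],[1,[0.03,-0.054,0.01],-10],[1,[0.02,-0.054,0],-10],[1,[0.01,-0.054,0],-6],[1,[0,-0.05,0],0],[1,[0,-0.03,0],0],[1,[0,0,0],0]]'

```text
time: 1.35
ee_pos: [0.3898, 0.0453, 0.3224]
tcp_rot: [-180.0, 0.0, 90.1]
wrist_force: [-0.8, 0.2, -0.9]
opening: 0.0854
```

```bash
python3 - <<'E'
from h import *
o=monitor.get_obs();p,d=eyes.camera('wrist');T=wristT(o);np.savez('w1.npz',p=p,d=d,T=T);cv2.imwrite('pics/w1.png',p[:,:,::-1])
print(o['q'],o['wrist_force'],o['torque'])
E
```

```text
[ 6.62868312e+00 -1.40083738e+01  1.74354868e-01  1.04189035e+02
 -7.30026932e-03  9.65277216e+01] [-0.81729189  0.21259533 -0.90148098] [ 0.03167243  0.00756392 -0.00992466]
```

View pics/w1.png

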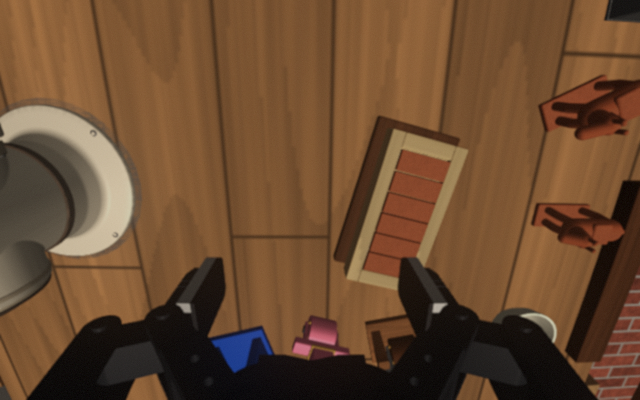

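```bash
python3 - <<'E'
from h import *
z=np.load('w1.npz'); W=world('wrist',z['d'],z['T']); p=z['p'].astype(int)
m=(W[...,0]>.4)&(W[...,0]<.62)&(W[...,1]>-.17)&(W[...,1]<.13)&(W[...,2]>.05)&(W[...,2]<.1)
q=W[m]; print(cv2.minAreaRect((q[:,:2]*1000).astype(np.float32)),len(q))
red=m&(p[...,0]-p[...,2]>60)&(p[...,1]<110)
wood=m&(p[...,1]>125)
for n,k in(('red',red),('wood',wood)):
    q=W[k]; c=cv2.minAreaRect((q[:,:2]*1000).astype(np.float32)); print(n,c,len(q))
    ang=np.radians(75.3);ex=np.array([np.cos(ang),np.sin(ang)]);c0=np.array([.5108,-.024])
    X=(q[:,:2]-c0)@ex
    Y=(q[:,:2]-c0)@np.array([-ex[1],ex[0]])
    A=np.c_[X,Y,np.ones(len(X))]; print(np.linalg.lstsq(A,q[:,2],rcond=None)[0],np.std(q[:,2]-A@np.linalg.lstsq(A,q[:,2],rcond=None)[0]))
    print(X.min(),X.max(),Y.min(),Y.max())
print('bench',np.median(W[(W[...,0]>.3)&(W[...,0]<.45)&(W[...,1]>0)&(W[...,1]<.15)][:,2]))
E
```

```text
((511.1626892089844, -22.015663146972656), (208.07666015625, 101.39893341064453), 75.74285125732422) 11360
red ((511.4918212890625, -21.63378143310547), (207.12249755859375, 100.24959564208984), 75.40715026855469) 5853
[-0.08221332  0.00270143  0.07734777] 0.001929873535225542
-0.10116278291459249 0.10610660052102025 -0.050102766454781955 0.050229493870259836
wood ((510.80108642578125, -22.274612426757812), (205.5294189453125, 98.02580261230469), 75.38190460205078) 3925
[-0.07572077  0.00110935  0.0740362 ] 0.0011917503694900153
-0.10115934014851258 0.10448687981267157 -0.048599029731230314 0.04952798771672756
bench 0.36734401690249613
```

drive_tool --plan '[[1,[0.005,-0.04,0],10.5],[1,[0.01,-0.04,0],10.5],[1,[0.01,-0.04,0],10.5],[1,[0.02,-0.04,0],10.5],[1,[0.02,-0.04,0],10.5],[1,[0.02,-0.04,0],10.5],[1,[0.02,-0.04,0],10.5],[1,[0.02,-0.03,0],10.5],[1,[0.02,-0.02,0],10.5],[1,[0.01,0,0],8]]'

```text
time: 2.65
ee_pos: [0.5461, -0.2805, 0.3208]
tcp_rot: [179.9, -0.1, -167.6]
wrist_force: [-0.3, 0.3, -0.1]
opening: 0.0852
```

```bash
python3 - <<'E'
from h import *
o=monitor.get_obs();p,d=eyes.camera('wrist');T=wristT(o);np.savez('w2.npz',p=p,d=d,T=T);cv2.imwrite('pics/w2.png',p[:,:,::-1])
W=world('wrist',d,T)
def sel(x0,x1,y0,y1,z0,z1): 
    m=(W[...,0]>x0)&(W[...,0]<x1)&(W[...,1]>y0)&(W[...,1]<y1)&(W[...,2]>z0)&(W[...,2]<z1); return W[m]
def rect(q): print(cv2.minAreaRect((q[:,:2]*1000).astype(np.float32)),len(q),np.median(q[:,2]))
rect(sel(.5,.6,-.33,-.23,.12,.16));rect(sel(.49,.6,-.34,-.22,.132,.16));rect(sel(.45,.62,-.36,-.2,.072,.1));rect(sel(.47,.62,-.36,-.2,.008,.1))
print(o['q'])
E
```

```text
((546.495849609375, -282.98394775390625), (33.34400177001953, 25.71436882019043), 12.847250938415527) 884 0.14156560256002287
((546.600341796875, -283.0877380371094), (33.186397552490234, 25.4654541015625), 12.847251892089844) 822 0.14165652291336914
((547.0592651367188, -282.9870910644531), (96.28617858886719, 60.31267547607422), 11.83362102508545) 1479 0.08092048686167053
((546.9981689453125, -282.8643798828125), (110.2916488647461, 90.2107162475586), 12.025320053100586) 4398 0.04861063116527234
[-2.71870765e+01  1.68755241e+01  3.15219783e+01  1.04765199e+02
  5.71954162e-03 -3.95479846e+01]
```

View pics/w2.png

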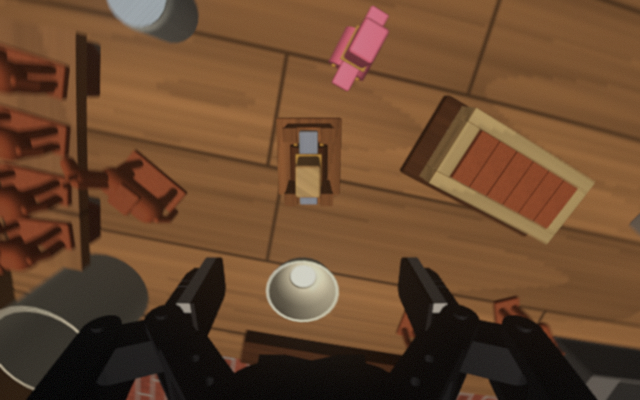

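drive_tool --plan '[[1,[0,-0.0025,-0.055],-0.3],[1,[0,0,-0.055],0],[1,[0,0,-0.05],0],[1,[0,0,-0.03],0],[1,[0,0,-0.01],0],[1,[0,0,0],0]]'

```text
time: 3.45
ee_pos: [0.5448, -0.2822, 0.1228]
tcp_rot: [180.0, -0.0, -168.2]
wrist_force: [0.5, -0.2, -1.0]
opening: 0.0853
```

drive_tool --plan '[[0,[0,0,0],0],[0,[0,0,0],0],[0,[0,0,0],0],[0,[0,0,0],0],[0,[0,0,0],0],[0,[0,0,0],0]]' --grip_force 80

```text
time: 4.2
ee_pos: [0.5448, -0.2833, 0.1232]
tcp_rot: [-179.9, 0.1, -168.3]
wrist_force: [-0.3, -1.3, 5.2]
opening: 0.0251
```

drive_tool --plan '[[0,[0,0,0.005],0],[0,[0,0,0.015],0],[0,[0,0,0.03],0],[0,[0,0,0.04],0],[0,[0,0,0.02],0],[0,[0,0,0],0],[0,[0,0,0],0]]'

```text
time: 5.08
ee_pos: [0.5443, -0.2827, 0.2314]
tcp_rot: [179.9, -0.1, -168.2]
wrist_force: [-0.3, -0.0, -5.9]
opening: 0.0251
```

```bash
python3 - <<'E'
from h import *
o=monitor.get_obs();print(o['ee_pos'],o['tcp_rot'],o['wrist_force'],o['torque'],o['opening'])
p,d=eyes.camera('wrist');T=wristT(o);np.savez('w3.npz',p=p,d=d,T=T);cv2.imwrite('pics/w3.png',p[:,:,::-1])
o=monitor.get_obs();print(o['ee_pos'],o['tcp_rot'],o['wrist_force'],o['torque'],o['q'])
p,d=eyes.camera('side');np.savez('s3.npz',p=p,d=d);cv2.imwrite('pics/s3.png',cv2.resize(p[170:340,260:480,::-1],None,fx=3.5,fy=3.5))
o=monitor.get_obs();print(o['ee_pos'],o['tcp_rot'],o['wrist_force'],o['torque'])
E
```

```text
[ 0.54429946 -0.28269001  0.23135283] [ 1.79938180e+02 -7.15534055e-02 -1.68233404e+02] [-0.33190378 -0.0279392  -5.86494721] [-0.00080187  0.04225401 -0.02756895] 0.02507599109271508
[ 0.54417096 -0.28266766  0.23099972] [ 1.79916700e+02 -9.99810213e-02 -1.68239973e+02] [-0.23163669  0.33682707 -5.12568408] [-0.04249031  0.00061042  0.02056285] [-2.74500338e+01  1.36034990e+01  1.73568390e+01  9.38834681e+01
  1.33926482e-03 -3.92099894e+01]
[ 0.54413374 -0.2826256   0.23099266] [ 1.79912232e+02 -1.05368339e-01 -1.68235325e+02] [-1.22652642 -0.33959612 -4.9904628 ] [ 0.00198198  0.04086286 -0.02867139]
```

View pics/w3.png

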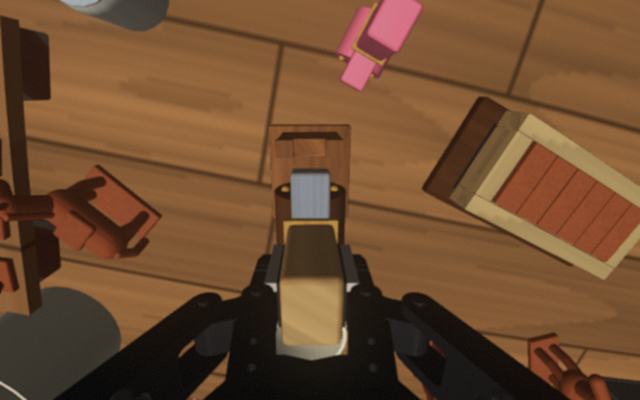

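View pics/s3.png

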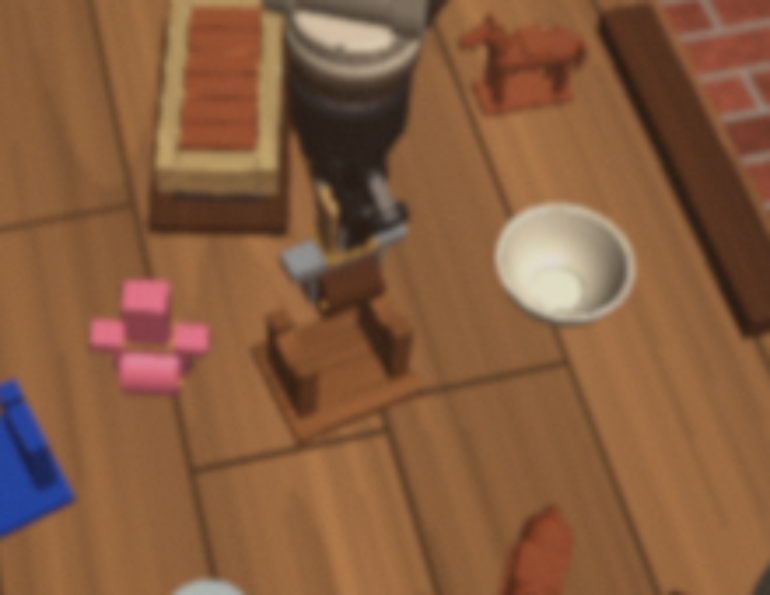

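drive_tool --plan '[[0,[-0.01,0.02,0],-5],[0,[-0.012,0.035,0],-6],[0,[-0.012,0.04,0],-6],[0,[-0.012,0.04,0],-6],[0,[-0.01,0.025,-0.015],-3.4],[0,[-0.0037,0.0057,-0.012],0],[0,[0,0,0],0],[0,[0,0,0],0]]'

```text
time: 6.18
ee_pos: [0.4851, -0.1179, 0.2056]
tcp_rot: [-180.0, 0.0, 165.4]
wrist_force: [1.2, -0.3, -4.9]
opening: 0.0254
```

```bash
cat > rd.py <<'E'
from h import *
import sys
n=int(sys.argv[1]) if len(sys.argv)>1 else 4
L=[];P=[]
for i in range(n):
    o=monitor.get_obs();L.append(np.r_[o['wrist_force'],o['torque']]);P.append(np.r_[o['ee_pos'],o['tcp_rot'][2]])
    c=['side','wrist','top'][i%3]
    p,d=eyes.camera(c);np.savez(f'last_{c}.npz',p=p,d=d,T=wristT(o))
o=monitor.get_obs();L.append(np.r_[o['wrist_force'],o['torque']]);P.append(np.r_[o['ee_pos'],o['tcp_rot'][2]])
L=np.array(L);P=np.array(P);print('t',o['time'],'F',L.mean(0).round(3),'sd',L.std(0).round(2),'\nP',P.mean(0).round(5),'sd',P.std(0).round(5),'rot',o['tcp_rot'].round(2))
ang=np.radians(75.45);ex=np.array([np.cos(ang),np.sin(ang)]);r=P.mean(0)[:2]+.002*np.array([ex[1],-ex[0]])-[.511,-.0225]
print('s',(r@ex*1000).round(2),'y',(r@[-ex[1],ex[0]]*1000).round(2),'op',o['opening'])
E
python3 rd.py 6
```

```text
t 6.475 F [ 0.19   0.236 -4.709  0.006  0.01   0.008] sd [0.56 0.51 0.4  0.01 0.03 0.02] 
P [ 4.851400e-01 -1.178000e-01  2.057100e-01  1.653329e+02] sd [8.00e-05 1.40e-04 7.00e-05 9.41e-03] rot [-1.8000e+02  1.0000e-02  1.6534e+02]
s -98.74 y -0.91 op 0.025007164468856584
```

```bash
python3 - <<'E'
from h import *
a=np.load('last_wrist.npz')['p'];b=np.load('last_side.npz')['p']
b=cv2.resize(b[150:290,270:410],None,fx=2.85,fy=2.85)
a=a[:,160:560]
cv2.imwrite('pics/a4.png',np.hstack([a,b[:400,:400]])[:,:,::-1])
E
```

```text
Traceback (most recent call last):
ValueError: all the input array dimensions except for the concatenation axis must match exactly, but along dimension 0, the array at index 0 has size 400 and the array at index 1 has size 399
```

drive_tool --plan '[[0,[0,0,-0.004],0],[0,[0,0,-0.003],0],[0,[0,0,-0.001],0],[0,[0,0,-0.0005],0],[0,[0,0,0],0]]'

```text
time: 7.1
ee_pos: [0.4848, -0.1171, 0.1971]
tcp_rot: [180.0, 0.0, 165.4]
wrist_force: [1.0, 1.5, -4.8]
opening: 0.0253
```

```bash
python3 - <<'E'
from h import *
a=np.load('last_wrist.npz')['p'];b=np.load('last_side.npz')['p']
b=cv2.resize(b[150:290,270:410],(400,400))
a=a[:,160:560]
cv2.imwrite('pics/a5.png',np.hstack([a,b])[:,:,::-1])
E
```

```text
(no output)
```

View pics/a5.png

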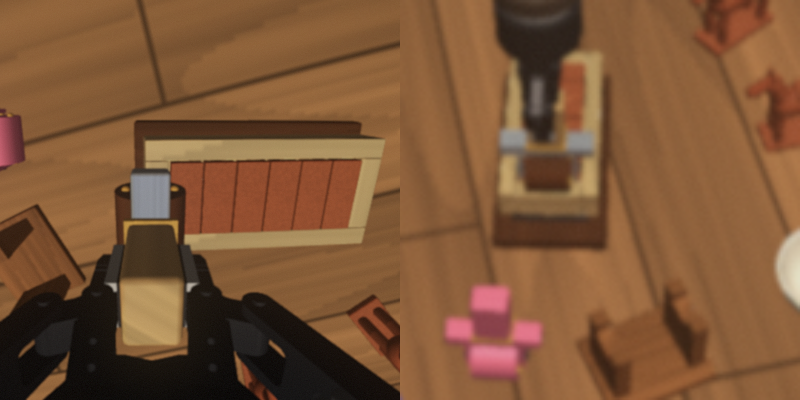

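The wrist view shows the drum (about 150,200) square over the near end rail, left of the strips (170–360, 195). The side view agrees. Continue down by feel.

drive_tool --plan '[[0,[0,0,-0.002],0],[0,[0,0,-0.001],0],[0,[0,0,-0.0005],0],[0,[0,0,0],0]]'

```text
time: 7.6
ee_pos: [0.4848, -0.1172, 0.1935]
tcp_rot: [-180.0, -0.0, 165.4]
wrist_force: [-0.1, -0.3, -4.5]
opening: 0.0248
```

drive_tool --plan '[[0,[0,0,-0.0005],0],[0,[0,0,-0.0005],0]]'

```text
time: 7.85
ee_pos: [0.4849, -0.1172, 0.1925]
tcp_rot: [180.0, 0.0, 165.4]
wrist_force: [-1.1, -0.2, -4.5]
opening: 0.0252
```

drive_tool --plan '[[0,[0,0,-0.0005],0],[0,[0,0,0],0]]'

```text
time: 8.1
ee_pos: [0.4848, -0.1172, 0.192]
tcp_rot: [-180.0, -0.0, 165.4]
wrist_force: [-0.5, 0.4, -4.2]
opening: 0.0252
```

drive_tool --plan '[[0,[0,0,-0.0005],0],[0,[0,0,0],0]]'

```text
time: 8.35
ee_pos: [0.4848, -0.1172, 0.1915]
tcp_rot: [180.0, -0.0, 165.4]
wrist_force: [0.2, 0.2, -4.5]
opening: 0.0253
```

drive_tool --plan '[[0,[0,0,-0.0005],0],[0,[0,0,0],0]]'

```text
time: 8.6
ee_pos: [0.4848, -0.1172, 0.191]
tcp_rot: [180.0, -0.0, 165.4]
wrist_force: [-0.5, 0.6, -4.1]
opening: 0.0251
```

drive_tool --plan '[[0,[0,0,-0.0003],0],[0,[0,0,0],0]]'

```text
time: 8.85
ee_pos: [0.4848, -0.1172, 0.1907]
tcp_rot: [-180.0, 0.0, 165.4]
wrist_force: [-0.4, -0.2, -3.7]
opening: 0.0252
```

drive_tool --plan '[[0,[0,0,-0.0003],0],[0,[0,0,0],0]]'

```text
time: 9.1
ee_pos: [0.4849, -0.1172, 0.1906]
tcp_rot: [-180.0, 0.0, 165.4]
wrist_force: [-0.1, -0.2, -2.8]
opening: 0.0251
```

drive_tool --plan '[[0,[0,0,-0.0003],0],[0,[0,0,0],0]]'

```text
time: 9.35
ee_pos: [0.4849, -0.1172, 0.1904]
tcp_rot: [-180.0, 0.0, 165.4]
wrist_force: [-0.8, 0.1, -1.2]
opening: 0.025
```

drive_tool --plan '[[0,[0,0,-0.0003],0],[0,[0,0,0],0]]'

```text
time: 9.6
ee_pos: [0.4849, -0.1172, 0.1901]
tcp_rot: [180.0, 0.0, 165.4]
wrist_force: [-1.2, 1.0, 2.1]
opening: 0.0251
```

drive_tool --plan '[[0,[0,0,-0.0003],0],[0,[0,0,0],0]]'

```text
time: 9.85
ee_pos: [0.485, -0.1172, 0.1899]
tcp_rot: [180.0, 0.0, 165.4]
wrist_force: [-0.8, 0.4, 4.4]
opening: 0.0254
```

drive_tool --plan '[[0,[0,0,-0.0003],0],[0,[0,0,0],0]]'

```text
time: 10.1
ee_pos: [0.485, -0.1172, 0.1897]
tcp_rot: [180.0, 0.1, 165.4]
wrist_force: [-1.9, 1.1, 7.2]
opening: 0.0252
```

```bash
python3 rd.py 3
```

```text
t 10.25 F [-1.633e+00  5.340e-01  6.834e+00  1.680e-01  4.130e-01  6.000e-03] sd [0.16 0.36 0.3  0.04 0.04 0.02] 
P [ 4.8500000e-01 -1.1717000e-01  1.8973000e-01  1.6536358e+02] sd [2.00e-05 1.00e-05 2.00e-05 1.59e-03] rot [1.7999e+02 5.0000e-02 1.6536e+02]
s -98.16 y -0.61 op 0.024848394651730207
```

drive_tool --plan '[[0,[0,0,0.006],0],[0,[0,0,0.006],0],[0,[0.01,0.0385,0],0],[0,[0.0125,0.048,0],0],[0,[0.0125,0.048,0],0],[0,[0.0093,0.0365,0],0],[0,[0.005,0.019,0],0],[0,[0,0,-0.013],0],[0,[0,0,-0.008],0],[0,[0,0,-0.002],0]]'

```text
time: 11.5
ee_pos: [0.5336, 0.0718, 0.1772]
tcp_rot: [-180.0, -0.1, 165.3]
wrist_force: [-0.4, -1.1, -4.7]
opening: 0.0254
```

```bash
python3 rd.py 2
```

```text
t 11.6 F [-3.720e-01 -2.270e-01 -4.442e+00  5.000e-03  9.000e-03  1.000e-03] sd [0.12 0.62 0.23 0.04 0.02 0.01] 
P [5.337500e-01 7.187000e-02 1.775400e-01 1.652885e+02] sd [0.00014 0.0001  0.00033 0.00404] rot [-1.7998e+02 -2.0000e-02  1.6529e+02]
s 97.06 y -0.31 op 0.025547059443660272
```

drive_tool --plan '[[0,[0,0,-0.001],0],[0,[0,0,-0.0005],0],[0,[0,0,0],0]]'

```text
time: 11.98
ee_pos: [0.5342, 0.0728, 0.1768]
tcp_rot: [180.0, 0.0, 165.4]
wrist_force: [0.1, 0.1, -4.5]
opening: 0.0251
```

drive_tool --plan '[[0,[0,0,-0.0005],0],[0,[0,0,0],0]]'

```text
time: 12.22
ee_pos: [0.5341, 0.0729, 0.1762]
tcp_rot: [180.0, -0.0, 165.4]
wrist_force: [-1.0, 0.2, -4.3]
opening: 0.0254
```

drive_tool --plan '[[0,[0,0,-0.0005],0],[0,[0,0,0],0]]'

```text
time: 12.48
ee_pos: [0.5342, 0.0729, 0.1759]
tcp_rot: [180.0, 0.0, 165.4]
wrist_force: [-0.4, 0.5, -1.7]
opening: 0.0249
```

drive_tool --plan '[[0,[0,0,-0.0005],0],[0,[0,0,0],0]]'

```text
time: 12.72
ee_pos: [0.5342, 0.0729, 0.1756]
tcp_rot: [180.0, 0.0, 165.4]
wrist_force: [-1.6, 0.8, 1.0]
opening: 0.0252
```

drive_tool --plan '[[0,[0,0,-0.0005],0],[0,[0,0,-0.0002],0],[0,[0,0,0],0],[0,[0,0,0],0]]'

```text
time: 13.22
ee_pos: [0.5343, 0.073, 0.1752]
tcp_rot: [180.0, 0.1, 165.4]
wrist_force: [-1.2, 1.9, 6.1]
opening: 0.0251
```

```bash
python3 rd.py 3
```

```text
t 13.375 F [-1.21   1.509  5.816  0.2    0.51  -0.007] sd [0.19 0.29 0.44 0.04 0.03 0.03] 
P [5.3433000e-01 7.2950000e-02 1.7523000e-01 1.6536491e+02] sd [1.0e-05 0.0e+00 1.0e-05 6.8e-04] rot [1.7996e+02 6.0000e-02 1.6537e+02]
s 98.25 y -0.6 op 0.025291124210721078
```

drive_tool --plan '[[0,[0,0,-0.0002],0],[0,[0,0,-0.0002],0],[0,[-0.0005,-0.00194,0.00015],0],[0,[-0.0005,-0.00194,0.00015],0]]'

```text
time: 13.88
ee_pos: [0.5337, 0.0702, 0.1755]
tcp_rot: [179.8, 0.1, 165.4]
wrist_force: [-0.6, 7.5, 6.4]
opening: 0.0253
```

drive_tool --plan '[[0,[-0.0005,-0.00194,0.00015],0],[0,[-0.0005,-0.00194,0.00015],0]]'

```text
time: 14.12
ee_pos: [0.5326, 0.066, 0.1758]
tcp_rot: [179.8, 0.1, 165.4]
wrist_force: [-1.0, 4.6, 7.1]
opening: 0.0251
```

drive_tool --plan '[[0,[-0.0005,-0.00194,0.00015],0],[0,[-0.0005,-0.00194,0.00015],0]]'

```text
time: 14.38
ee_pos: [0.5315, 0.0617, 0.176]
tcp_rot: [179.9, 0.1, 165.4]
wrist_force: [-1.6, 3.1, 6.5]
opening: 0.0253
```

drive_tool --plan '[[0,[-0.0005,-0.00194,5e-05],0],[0,[-0.0005,-0.00194,5e-05],0],[0,[-0.0005,-0.00194,5e-05],0]]'

```text
time: 14.75
ee_pos: [0.53, 0.0557, 0.1763]
tcp_rot: [179.9, 0.1, 165.4]
wrist_force: [-1.5, 1.6, 8.9]
opening: 0.0252
```

drive_tool --plan '[[0,[-0.0005,-0.00194,0.00015],0],[0,[-0.0005,-0.00194,0.00015],0]]'

```text
time: 15.0
ee_pos: [0.529, 0.0518, 0.1767]
tcp_rot: [179.9, 0.1, 165.4]
wrist_force: [-2.4, 2.6, 9.0]
opening: 0.0252
```

drive_tool --plan '[[0,[-0.0005,-0.00194,0.00015],0],[0,[-0.0005,-0.00194,0.00015],0]]'

```text
time: 15.25
ee_pos: [0.528, 0.0479, 0.177]
tcp_rot: [179.9, 0.1, 165.4]
wrist_force: [-1.8, 2.5, 8.2]
opening: 0.0248
```

drive_tool --plan '[[0,[-0.0005,-0.00194,0.00015],0],[0,[-0.0005,-0.00194,0.00015],0]]'

```text
time: 15.5
ee_pos: [0.5271, 0.0446, 0.1773]
tcp_rot: [179.8, 0.1, 165.4]
wrist_force: [-1.0, 7.0, 7.6]
opening: 0.0253
```

drive_tool --plan '[[0,[-0.0005,-0.00194,0.00013],0],[0,[-0.0005,-0.00194,0.00013],0],[0,[-0.0005,-0.00194,0.00013],0]]'

```text
time: 15.88
ee_pos: [0.5257, 0.0388, 0.1778]
tcp_rot: [179.8, 0.1, 165.4]
wrist_force: [-0.8, 4.3, 7.8]
opening: 0.0254
```

drive_tool --plan '[[0,[-0.0005,-0.00194,0.00014],0],[0,[-0.0005,-0.00194,0.00014],0],[0,[-0.0005,-0.00194,0.00014],0]]'

```text
time: 16.25
ee_pos: [0.524, 0.0325, 0.1782]
tcp_rot: [179.9, 0.1, 165.4]
wrist_force: [-1.7, 2.7, 8.8]
opening: 0.025
```

drive_tool --plan '[[0,[-0.0005,-0.00194,0.00015],0],[0,[-0.0005,-0.00194,0.00015],0],[0,[-0.0005,-0.00194,0.00015],0]]'

```text
time: 16.62
ee_pos: [0.5225, 0.0266, 0.1786]
tcp_rot: [179.9, 0.1, 165.4]
wrist_force: [-2.1, 1.9, 8.9]
opening: 0.025
```

drive_tool --plan '[[0,[-0.0005,-0.00194,0.00014],0],[0,[-0.0005,-0.00194,0.00014],0],[0,[-0.0005,-0.00194,0.00014],0]]'

```text
time: 17.0
ee_pos: [0.521, 0.0208, 0.1791]
tcp_rot: [179.9, 0.1, 165.4]
wrist_force: [-1.2, 2.3, 10.2]
opening: 0.0249
```

drive_tool --plan '[[0,[-0.0005,-0.00194,0.00014],0],[0,[-0.0005,-0.00194,0.00014],0],[0,[-0.0005,-0.00194,0.00014],0]]'

```text
time: 17.38
ee_pos: [0.5198, 0.016, 0.1796]
tcp_rot: [179.8, 0.1, 165.4]
wrist_force: [-0.2, 7.6, 8.7]
opening: 0.0254
```

drive_tool --plan '[[0,[-0.0005,-0.00194,0.00015],0],[0,[-0.0005,-0.00194,0.00015],0],[0,[-0.0005,-0.00194,0.00015],0]]'

```text
time: 17.75
ee_pos: [0.5182, 0.0095, 0.18]
tcp_rot: [179.9, 0.1, 165.4]
wrist_force: [-1.1, 3.5, 9.0]
opening: 0.0254
```

drive_tool --plan '[[0,[-0.0005,-0.00194,0.00015],0],[0,[-0.0005,-0.00194,0.00015],0],[0,[-0.0005,-0.00194,0.00015],0]]'

```text
time: 18.12
ee_pos: [0.5165, 0.0033, 0.1805]
tcp_rot: [179.9, 0.1, 165.4]
wrist_force: [-1.8, 1.8, 9.7]
opening: 0.025
```

Steady at about 14 N. Continue.

drive_tool --plan '[[0,[-0.0005,-0.00194,0.00015],0],[0,[-0.0005,-0.00194,0.00015],0],[0,[-0.0005,-0.00194,0.00015],0],[0,[-0.0005,-0.00194,0.00015],0]]'

```text
time: 18.62
ee_pos: [0.5145, -0.0045, 0.1811]
tcp_rot: [179.9, 0.1, 165.4]
wrist_force: [-2.0, 2.5, 9.9]
opening: 0.0253
```

drive_tool --plan '[[0,[-0.0005,-0.00194,0.00015],0],[0,[-0.0005,-0.00194,0.00015],0],[0,[-0.0005,-0.00194,0.00015],0],[0,[-0.0005,-0.00194,0.00015],0]]'

```text
time: 19.12
ee_pos: [0.5128, -0.0115, 0.1816]
tcp_rot: [179.8, 0.1, 165.4]
wrist_force: [-1.2, 6.3, 9.0]
opening: 0.0251
```

drive_tool --plan '[[0,[-0.0005,-0.00194,0.00015],0],[0,[-0.0005,-0.00194,0.00015],0],[0,[-0.0005,-0.00194,0.00015],0],[0,[-0.0005,-0.00194,0.00015],0]]'

```text
time: 19.62
ee_pos: [0.5106, -0.02, 0.1822]
tcp_rot: [179.9, 0.1, 165.4]
wrist_force: [-2.2, 3.0, 9.4]
opening: 0.0252
```

drive_tool --plan '[[0,[-0.0005,-0.00194,0.00015],0],[0,[-0.0005,-0.00194,0.00015],0],[0,[-0.0005,-0.00194,0.00015],0],[0,[-0.0005,-0.00194,0.00015],0]]'

```text
time: 20.12
ee_pos: [0.5086, -0.0279, 0.1828]
tcp_rot: [179.9, 0.1, 165.4]
wrist_force: [-2.3, 3.2, 10.1]
opening: 0.0248
```

drive_tool --plan '[[0,[-0.0005,-0.00194,0.00016],0],[0,[-0.0005,-0.00194,0.00016],0],[0,[-0.0005,-0.00194,0.00015],0],[0,[-0.0005,-0.00194,0.00015],0]]'

```text
time: 20.62
ee_pos: [0.5066, -0.0355, 0.1835]
tcp_rot: [179.9, 0.1, 165.4]
wrist_force: [-0.6, 4.5, 10.1]
opening: 0.0249
```

drive_tool --plan '[[0,[-0.0005,-0.00194,0.00015],0],[0,[-0.0005,-0.00194,0.00015],0],[0,[-0.0005,-0.00194,0.00015],0],[0,[-0.0005,-0.00194,0.00015],0]]'

```text
time: 21.12
ee_pos: [0.5047, -0.0428, 0.184]
tcp_rot: [179.9, 0.1, 165.4]
wrist_force: [-1.3, 4.7, 8.5]
opening: 0.0252
```

drive_tool --plan '[[0,[-0.0005,-0.00194,0.00015],0],[0,[-0.0005,-0.00194,0.00015],0],[0,[-0.0005,-0.00194,0.00015],0],[0,[-0.0005,-0.00194,0.00015],0]]'

```text
time: 21.62
ee_pos: [0.5026, -0.0512, 0.1846]
tcp_rot: [179.9, 0.1, 165.4]
wrist_force: [-0.9, 1.8, 8.7]
opening: 0.0253
```

drive_tool --plan '[[0,[-0.0005,-0.00194,0.00015],0],[0,[-0.0005,-0.00194,0.00015],0],[0,[-0.0005,-0.00194,0.00015],0],[0,[-0.0005,-0.00194,0.00015],0]]'

```text
time: 22.12
ee_pos: [0.5006, -0.0589, 0.1852]
tcp_rot: [179.9, 0.1, 165.4]
wrist_force: [-1.6, 1.9, 9.0]
opening: 0.0252
```

drive_tool --plan '[[0,[-0.0005,-0.00194,0.00014],0],[0,[-0.0005,-0.00194,0.00014],0],[0,[-0.0005,-0.00194,0.00014],0],[0,[-0.0005,-0.00194,0.00014],0]]'

```text
time: 22.62
ee_pos: [0.4988, -0.0659, 0.1857]
tcp_rot: [179.8, 0.1, 165.4]
wrist_force: [-0.5, 6.7, 9.2]
opening: 0.0253
```

drive_tool --plan '[[0,[-0.0005,-0.00194,0.00015],0],[0,[-0.0005,-0.00194,0.00015],0],[0,[-0.0005,-0.00194,0.00015],0],[0,[-0.0005,-0.00194,0.00015],0]]'

```text
time: 23.12
ee_pos: [0.4966, -0.0744, 0.1863]
tcp_rot: [179.9, 0.1, 165.4]
wrist_force: [-0.5, 1.3, 9.6]
opening: 0.025
```

drive_tool --plan '[[0,[-0.0005,-0.00194,0.00015],0],[0,[-0.0005,-0.00194,0.00015],0],[0,[-0.0005,-0.00194,0.00015],0],[0,[-0.0005,-0.00194,0.00015],0]]'

```text
time: 23.62
ee_pos: [0.4946, -0.0823, 0.1869]
tcp_rot: [180.0, 0.1, 165.4]
wrist_force: [-0.4, 2.2, 9.1]
opening: 0.0253
```

drive_tool --plan '[[0,[-0.0005,-0.00194,0.00015],0],[0,[-0.0005,-0.00194,0.00015],0],[0,[-0.0005,-0.00194,0.00015],0],[0,[-0.0005,-0.00194,0.00015],0]]'

```text
time: 24.12
ee_pos: [0.4925, -0.09, 0.1875]
tcp_rot: [180.0, 0.1, 165.4]
wrist_force: [-0.5, 1.8, 8.5]
opening: 0.0256
```

drive_tool --plan '[[0,[-0.0005,-0.00194,0.00015],0],[0,[-0.0005,-0.00194,0.00015],0],[0,[-0.0005,-0.00194,0.00015],0],[0,[-0.0005,-0.00194,0.00015],0],[0,[-0.0005,-0.00194,0.00015],0],[0,[-0.0005,-0.00194,0.00015],0]]'

```text
time: 24.88
ee_pos: [0.4896, -0.1017, 0.1883]
tcp_rot: [180.0, 0.1, 165.4]
wrist_force: [-1.1, 2.1, 9.4]
opening: 0.0252
```

One pass is complete at about 14 N. A return pass will confirm it.

drive_tool --plan '[[0,[0.0005,0.00194,-0.00015],0],[0,[0.001,0.00387,-0.0003],0],[0,[0.001,0.00387,-0.0003],0],[0,[0.001,0.00387,-0.0003],0]]'

```text
time: 25.38
ee_pos: [0.4931, -0.0882, 0.1874]
tcp_rot: [180.0, 0.1, 165.4]
wrist_force: [-1.6, 0.6, 8.8]
opening: 0.0252
```

drive_tool --plan '[[0,[0.001,0.00387,-0.0003],0],[0,[0.001,0.00387,-0.0003],0],[0,[0.001,0.00387,-0.0003],0],[0,[0.001,0.00387,-0.0003],0]]'

```text
time: 25.88
ee_pos: [0.4971, -0.0727, 0.1862]
tcp_rot: [180.0, 0.1, 165.4]
wrist_force: [-1.5, 0.0, 9.5]
opening: 0.025
```

drive_tool --plan '[[0,[0.001,0.00387,-0.0003],0],[0,[0.001,0.00387,-0.0003],0],[0,[0.001,0.00387,-0.0003],0],[0,[0.001,0.00387,-0.0003],0]]'

```text
time: 26.38
ee_pos: [0.5011, -0.0572, 0.185]
tcp_rot: [180.0, 0.1, 165.4]
wrist_force: [-1.9, 0.6, 9.0]
opening: 0.0254
```

drive_tool --plan '[[0,[0.001,0.00387,-0.0003],0],[0,[0.001,0.00387,-0.0003],0],[0,[0.001,0.00387,-0.0003],0],[0,[0.001,0.00387,-0.0003],0]]'

```text
time: 26.88
ee_pos: [0.5052, -0.0417, 0.1839]
tcp_rot: [180.0, 0.1, 165.4]
wrist_force: [-1.2, -0.0, 9.2]
opening: 0.0252
```

drive_tool --plan '[[0,[0.001,0.00387,-0.0003],0],[0,[0.001,0.00387,-0.0003],0],[0,[0.001,0.00387,-0.0003],0],[0,[0.001,0.00387,-0.0003],0]]'

```text
time: 27.38
ee_pos: [0.5092, -0.0262, 0.1827]
tcp_rot: [180.0, 0.1, 165.4]
wrist_force: [-1.5, 0.3, 9.6]
opening: 0.025
```

drive_tool --plan '[[0,[0.001,0.00387,-0.0003],0],[0,[0.001,0.00387,-0.0003],0],[0,[0.001,0.00387,-0.0003],0],[0,[0.001,0.00387,-0.0003],0],[0,[0.001,0.00387,-0.0003],0],[0,[0.001,0.00387,-0.0003],0]]'

```text
time: 28.12
ee_pos: [0.5152, -0.0029, 0.1809]
tcp_rot: [180.0, 0.1, 165.4]
wrist_force: [-2.2, 0.4, 9.4]
opening: 0.0254
```

drive_tool --plan '[[0,[0.001,0.00387,-0.0003],0],[0,[0.001,0.00387,-0.0003],0],[0,[0.001,0.00387,-0.0003],0],[0,[0.001,0.00387,-0.0003],0],[0,[0.001,0.00387,-0.0003],0],[0,[0.001,0.00387,-0.0003],0]]'

```text
time: 28.88
ee_pos: [0.5212, 0.0204, 0.1791]
tcp_rot: [179.9, 0.1, 165.4]
wrist_force: [-0.1, 1.0, 8.6]
opening: 0.0252
```

drive_tool --plan '[[0,[0.001,0.00387,-0.0003],0],[0,[0.001,0.00387,-0.0003],0],[0,[0.001,0.00387,-0.0003],0],[0,[0.001,0.00387,-0.0003],0],[0,[0.001,0.00387,-0.0003],0],[0,[0.001,0.00387,-0.0003],0]]'

```text
time: 29.62
ee_pos: [0.5272, 0.0436, 0.1772]
tcp_rot: [179.9, 0.1, 165.4]
wrist_force: [-1.5, 1.2, 8.5]
opening: 0.0249
```

drive_tool --plan '[[0,[0.001,0.00387,-0.0003],0],[0,[0.001,0.00387,-0.0003],0],[0,[0.001,0.00387,-0.0003],0],[0,[0.0005,0.00194,-0.00015],0],[0,[0,0,0],0]]'

```text
time: 30.25
ee_pos: [0.5308, 0.0573, 0.1762]
tcp_rot: [179.9, 0.1, 165.4]
wrist_force: [-0.5, 2.1, 8.2]
opening: 0.0251
```

drive_tool --plan '[[0,[0,0,0.01],0],[0,[0,0,0.02],0],[0,[0,-0.01,0.025],0],[0,[0,-0.04,0],3.4],[0,[0.002,-0.055,0],5],[0,[0.003,-0.055,0],5],[0,[0.003,-0.055,0],5],[0,[0.003,-0.055,0],5],[0,[0.0026,-0.05,0],3],[0,[0,-0.02,0],0]]'

```text
time: 31.5
ee_pos: [0.5432, -0.2857, 0.2287]
tcp_rot: [180.0, -0.1, -168.4]
wrist_force: [0.4, 0.6, -3.9]
opening: 0.0253
```

drive_tool --plan '[[0,[0,0,0],0],[0,[0,0,0],0]]'

```text
time: 31.75
ee_pos: [0.5437, -0.2822, 0.2297]
tcp_rot: [180.0, -0.0, -168.2]
wrist_force: [0.4, 0.3, -5.3]
opening: 0.025
```

```bash
python3 rd.py 3; python3 - <<'E'
from h import *
a=np.load('last_wrist.npz');b=np.load('last_side.npz')['p']
cv2.imwrite('pics/a6.png',np.vstack([a['p'],cv2.resize(b[150:290,270:430],(640,560))])[:600,:,::-1] if 0 else a['p'][:,:,::-1])
cv2.imwrite('pics/a7.png',cv2.resize(b[150:300,270:430,::-1],None,fx=4,fy=4)[:600])
W=world('wrist',a['d'],a['T']);p=a['p'].astype(int)
z=np.load('last_top.npz')
for W,p in ((W,p),(world('top',z['d']),z['p'].astype(int))):
  ang=np.radians(75.45);ex=np.array([np.cos(ang),np.sin(ang)]);r=W[...,:2]-[.511,-.0225]
  S=r@ex;Y=r@np.array([-ex[1],ex[0]]);Z=W[...,2]
  ok=(Z>.05)&(Z<.1)
  fr=ok&(abs(S)<.1)&(abs(Y)>.036)&(abs(Y)<.047)
  if fr.sum()<50: print('none');continue
  A=np.c_[S[fr],Y[fr],np.ones(fr.sum())];c=np.linalg.lstsq(A,Z[fr],rcond=None)[0];print('plane',c,fr.sum())
  for k in(-70,-42,-14,14,42,70):
    m=ok&(abs(S-k/1000)<.010)&(abs(Y)<.027); e=Z[m]-np.c_[S[m],Y[m],np.ones(m.sum())]@c
    print(k,m.sum(),(np.median(e)*1000).round(2))
E
```

```text
t 31.9 F [ 6.580e-01  1.440e-01 -4.787e+00  2.000e-02  1.100e-02  4.000e-03] sd [0.31 0.56 0.39 0.03 0.01 0.06] 
P [   0.54387   -0.28199    0.22993 -168.1862 ] sd [8.000e-05 1.000e-04 1.500e-04 2.333e-02] rot [-1.8000e+02  1.0000e-02 -1.6816e+02]
s -242.91 y -99.0 op 0.02514162485839725
plane [-7.46100050e-02  5.52281319e-05  7.39964935e-02] 3385
-70 1087 -0.03
-42 1001 0.02
-14 924 -0.0
14 856 0.05
42 772 0.03
70 729 0.01
plane [-0.07659533  0.00577144  0.07476112] 430
-70 109 -0.41
-42 110 -0.2
-14 106 0.04
14 106 -0.13
42 105 -0.18
70 104 0.37
```

View pics/a6.png

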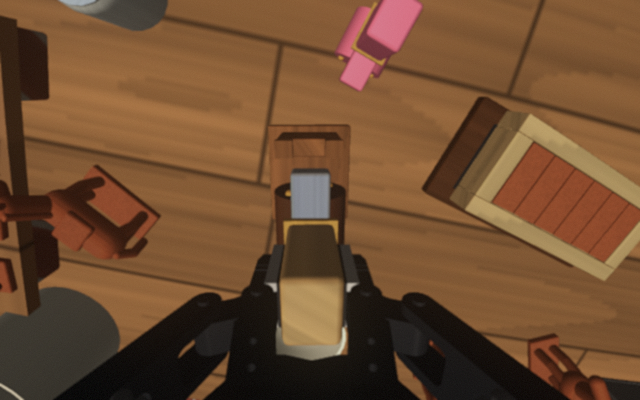

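View pics/a7.png

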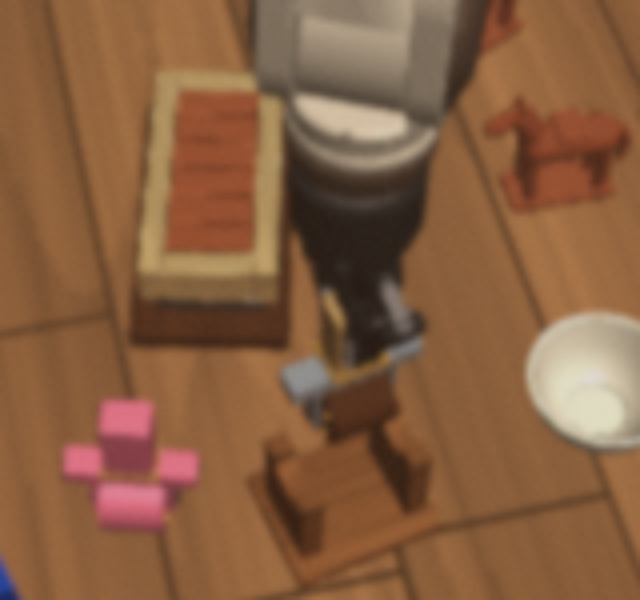

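drive_tool --plan '[[0,[0.0003,-0.0007,-0.02],0],[0,[0,0,-0.02],0],[0,[0,0,-0.02],0],[0,[0,0,-0.02],0],[0,[0,0,-0.01],0],[0,[0,0,-0.006],0],[0,[0,0,-0.004],0],[0,[0,0,-0.002],0],[0,[0,0,-0.002],0],[0,[0,0,0],0]]'

```text
time: 33.15
ee_pos: [0.544, -0.2838, 0.1259]
tcp_rot: [-180.0, 0.0, -168.2]
wrist_force: [-0.7, 0.2, -4.4]
opening: 0.0249
```

```bash
python3 rd.py 2
```

```text
t 33.25 F [-0.095 -0.204 -5.09   0.011 -0.008  0.024] sd [0.43 0.29 0.59 0.02 0.02 0.03] 
P [ 5.4407000e-01 -2.8386000e-01  1.2595000e-01 -1.6824294e+02] sd [2.00e-05 2.00e-05 5.00e-05 1.69e-03] rot [-1.7999e+02  1.0000e-02 -1.6824e+02]
s -244.67 y -99.67 op 0.024931975325940308
```

drive_tool --plan '[[0,[0,0.0004,-0.0015],0],[0,[0,0,-0.0008],0],[0,[0,0,-0.0003],0],[0,[0,0,0],0]]'

```text
time: 33.75
ee_pos: [0.544, -0.2834, 0.1234]
tcp_rot: [-180.0, 0.0, -168.2]
wrist_force: [-1.3, 1.3, -3.9]
opening: 0.0252
```

drive_tool --plan '[[0,[0,0,-0.0004],0],[0,[0,0,0],0]]'

```text
time: 34.0
ee_pos: [0.544, -0.2834, 0.1233]
tcp_rot: [-180.0, 0.0, -168.2]
wrist_force: [-3.2, 1.2, 1.3]
opening: 0.025
```

Seated (the load is taken up at z = 0.1233, as before). Release.

drive_tool --plan '[[0.3,[0,0,0.0002],0],[0.5,[0,0,0],0],[0.8,[0,0,0],0],[1,[0,0,0],0],[1,[0,0,0],0],[1,[0,0,0],0],[1,[0,0,0],0]]'

```text
time: 34.88
ee_pos: [0.544, -0.2834, 0.123]
tcp_rot: [180.0, -0.0, -168.2]
wrist_force: [-0.4, -0.6, -0.5]
opening: 0.0855
```

drive_tool --plan '[[1,[0,0,0.01],0],[1,[0,0,0.03],0],[1,[0,0,0.05],0],[1,[0,0,0.05],0],[1,[0,0,0.04],0],[1,[0,0,0.02],0],[1,[0,0,0],0],[1,[0,0,0],0]]'

```text
time: 35.88
ee_pos: [0.544, -0.2833, 0.3221]
tcp_rot: [180.0, -0.0, -168.2]
wrist_force: [0.3, 0.7, 0.1]
opening: 0.0854
```

```bash
python3 rd.py 3; python3 - <<'E'
from h import *
a=np.load('last_wrist.npz');b=np.load('last_side.npz')['p'];t=np.load('last_top.npz')['p']
cv2.imwrite('pics/f1.png',a['p'][:,:,::-1])
cv2.imwrite('pics/f2.png',cv2.resize(b[150:300,270:470,::-1],None,fx=4,fy=4)[:600])
cv2.imwrite('pics/f3.png',t[:,:,::-1])
W=world('wrist',a['d'],a['T'])
def sel(x0,x1,y0,y1,z0,z1): 
    m=(W[...,0]>x0)&(W[...,0]<x1)&(W[...,1]>y0)&(W[...,1]<y1)&(W[...,2]>z0)&(W[...,2]<z1); return W[m]
for q in (sel(.49,.6,-.34,-.22,.132,.16),sel(.45,.62,-.36,-.2,.072,.1)): print(cv2.minAreaRect((q[:,:2]*1000).astype(np.float32)),len(q),np.median(q[:,2]))
E
```

```text
t 36.025 F [ 0.384 -0.048 -0.046  0.006 -0.019 -0.004] sd [0.45 0.72 0.19 0.01 0.05 0.05] 
P [   0.54386   -0.2833     0.32186 -168.23777] sd [8.00e-05 3.00e-05 1.30e-04 1.14e-03] rot [ 1.7993e+02 -8.0000e-02 -1.6824e+02]
s -244.18 y -99.33 op 0.08536989188695066
((545.926025390625, -282.7420349121094), (33.904754638671875, 25.862995147705078), 12.407869338989258) 847 0.14168076310229932
((547.3865356445312, -282.7441711425781), (96.86041259765625, 61.04192352294922), 11.968960762023926) 1443 0.08108442014606143
```

View pics/f2.png

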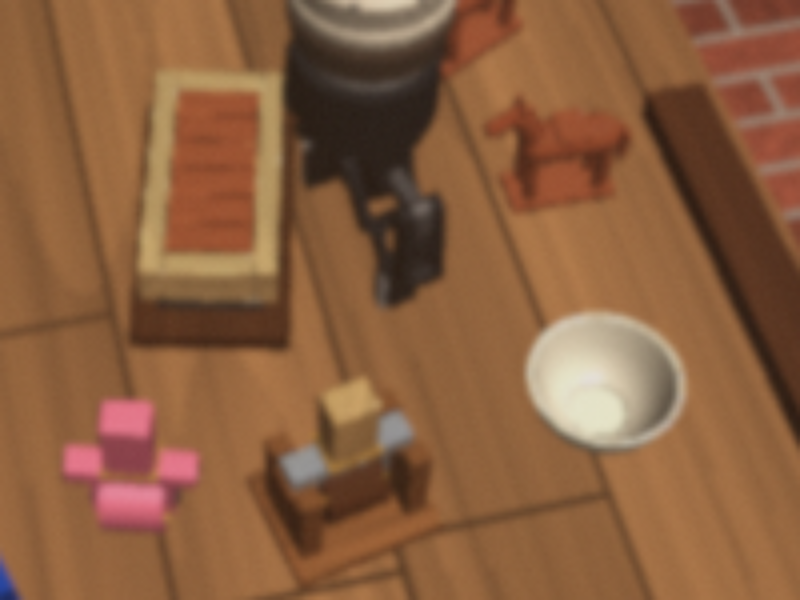

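View pics/f1.png

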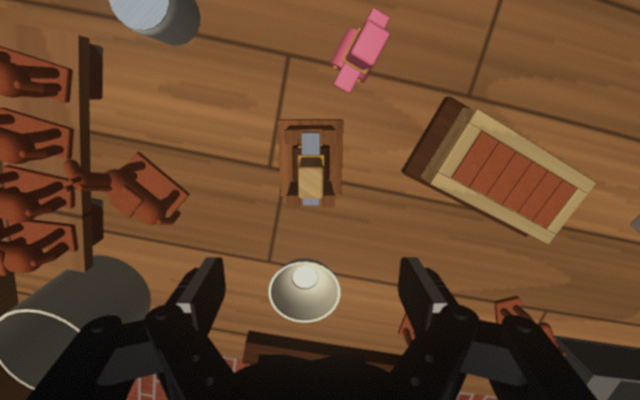

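The roller sits upright in its cradle at (310,165), in the same pose as at the start. The strips are flush and the bystanders have not moved.

```bash
python3 -c "
from workcell import job
print(job.job_done())"
```

```text
the job is handed in; nothing more can be done
None
```

I rolled all six strips level with the frame, put the roller back upright in the wooden cradle, let go, and handed the job in at about 36 s of the 72 s allowed.

- **Finding the height:** I rested the roller lightly on each end rail to feel the frame's height and slope. It slopes about 0.075 rad, with the end nearer the cradle higher.
- **Rolling:** I made one pass at about 16 mm/s and a return pass at about 31 mm/s. Vertical contact force was mostly 13–15 N. It was about 11 N as the roller first climbed onto the sheet, and I corrected that early in the first pass. The highest reading was about 15 N, but I only read the force at the end of each move, so a short peak in between would not show.
- **Strips:** After rolling, the wrist camera's depth put every strip within 0.05 mm of the frame plane. The top camera is coarser and scattered by about ±0.4 mm; its most extreme readings were −0.41 mm at strip 0 and +0.37 mm at strip 5. The return pass held a steady force along the same line, which also points to a level sheet.
- **Roller and bystanders:** The handle top reads 0.142 m and 12.4° yaw, matching the start to within 1 mm and 0.5°. The wrist force returned to about 0 with the gripper clear. The bystanders visible in the last wrist and side views look unmoved; I did not check the brush and mould in a final picture, though the arm passed above that side of the bench only at the start, on the way to the bed.

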